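Clamp a glued wreath base under the ring nut of a gluing jig

ROBOT

A 6-joint arm with a two-finger parallel gripper is mounted at the origin on a cart in front of the work surface, level with it; the furniture and walls round the work are solid. World frame = base frame: x ahead of the robot, y to its left, z up, the work surface at z = 0. Lengths are in mm, angles in rad, forces in N, time in s.
With the tool pointing down it reaches from about 275 to 850 mm from the base axis. Payload 19 kg.
Tool frame: the origin (TCP) lies between the finger pads; the fingertips stand 17 mm ahead of it and the grasp point (between the pads) lies 2 mm behind it; z points along the fingers, y is the line along which they close (so a half turn about z gives the same grasp; the last joint's range is limited). The gripper opens to 85 mm and grips with 20 to 120 N. Pads are 22 mm wide; open, the fingers measure 114 mm over their backs; the gripper's body (76 mm by 85 mm) begins 54 mm behind the grasp point. The pads swing forward as they close: fully open they stand 13 mm farther back than shut.
Start: joints at [-1.329, 0.15, 1.437, -0, 1.554, -0.134], TCP at [211.007, -534.853, 248.267] pointing down, gripper open.
Joint ranges: [-2.8, 2.8], [-0.68, 2.1], [0.12, 2.68], [-1.39, 4.53], [0.16, 2.79], [-2.81, 2.81]. Speed limits (rad/s): [1.89, 1.89, 2.22, 3.01, 3.01, 3.01].

INTERFACE

Orientations are given as a rotation vector (axis times angle).
In Python, from rig import env gives the robot as it stands.
- The arm moves only by the tool step_arm, never from a script. Its argument "rows" is a list that holds one entry, the list of rows, each a list of 7 numbers: the finger opening in cm, from 0 to 8.54, then the shift along the tool's x, y, z in cm, then the turn, a rotation vector about the tool's x, y, z in rad. A call has 1 to 8 rows; each row shifts and turns the commanded pose from where the row before left it, along the tool's axes as they then stand; what a row does not reach is not made up. A row lasts 1/12 s, in which the tool goes at most 41.7 mm and 7.16 degrees, less where a joint would pass 70% of its speed; a pose out of reach is approached as far as the arm can. A call is refused whole if a number of a shift passes 4.17 or a number of a turn 0.125, either way. A call with a gripper value outside its range is refused whole. The fingers move at their own pace and stop on an object; "squeeze" is the grip in N (left out, the last holds). Time passes only in rows, so rows that do not move let the fingers close. It gives the time, the measured TCP pose, the force, the opening and the grip force at its end, in the units of the state.
- env.read_state(): the state, without advancing time (a new reading comes with each control period).
- env.read_camera(name): name is "scene" or "top" or "wrist"; returns a dict with "img" (420x560x3 uint8, red, green, blue), "camera_matrix" (3x3 intrinsics, pixels), "distortion" ([k1, k2, p1, p2, k3] as OpenCV has them; the pictures are not rectified), "rvec" (rotation vector, rad) and "tvec" (3), from world to camera coordinates, as OpenCV has them. Camera axes: x right, y down, z forward; pixel columns grow to the right and rows downward; lengths in mm; the calibration is good to about 2 mm. A picture is of the moment at which its call begins. There is no depth.
- env.hand_in(): hands the job in; it is judged then, once.
The state is a dict: "t": time; "joints": joint angles; "joint_vel": joint speeds; "joint_torque": joint torques, N m; "eef_pos": TCP position; "ee_rot": TCP orientation; "wrist_force": force on the tool from outside, world axes, zero at the start; "moment": the same for the moment, N m; "grip_width": finger opening in mm; "gripper_force": force on a finger pad.
Only numpy, scipy, OpenCV 4.12 (cv2) and the standard library are available. Lean on these libraries where they do the work, as an engineer would, in place of code of your own. Each camera call takes 0.05 s, during which the arm holds its last target. There are 200 camera calls.

TASK

The two card rings on the gluing jig have just been glued and must be clamped while the glue sets. Slide the slotted wooden press plate in between the card and the ring nut until the threaded post sits at the end of its slot, lay it flat on the card and let go of it; then screw the ring nut down (clockwise seen from above) until it meets the plate, and tighten it about a quarter of a turn from where the resistance begins to rise: much less holds nothing, much more crushes the card. Leave nut and plate so, and the other things on the table where they are.

Things in the scene. Friction and masses are not known exactly. Their poses are not given: they have to be found in the camera images.
- post_top (a point): top centre of the upright threaded steel post (22 mm diameter) in the middle of the fixed gluing jig: a round wooden base 176 mm across with a round bed on springs above it (8 N per mm). The point is 109.5 mm above the table, z up, on the post's axis. The upper face of the card rings that lie on the bed is 65.5 mm below it, 44 mm above the table
- nut_axis (a point): fixed point on the post's axis, 78 mm above the table, inside the ring nut: a fluted aluminium cylinder, 46 mm in diameter, 32 mm tall, already on the post. Clockwise from above it goes down 8 mm a turn. Its lower face starts 14.5 to 18.5 mm above the card (how much is not told). Running it takes 0.05 N m; once on the plate, 0.004 to 0.012 N m more per N of pressure. It stays where it is left
- plate_seat (a point): point on the press plate's flat underside where the post's axis belongs when home. The loose plate is a wooden horseshoe 104 mm across, 12 mm thick, 160 g; its 27 mm wide slot opens along +x, ends 11 mm behind the point and has its mouth 50 mm ahead. z is up from the plate. A 21 mm wide tail runs to 124 mm behind the point. It may go in from any side
- plate_grip (a point): middle of the wooden grip block on the tail of the press plate, 97.5 mm behind plate_seat (-x) and 24 mm above the plate's underside; axes as plate_seat. The block is 46 mm long (x), 20 mm wide (y); its top is 41.5 mm above the plate's underside. Take it from above across y
- press_plate: the whole press plate; origin and axes as plate_seat
- card_blank: the two glued card rings, one on the other, 140 mm across, 14 mm thick, with a 58 mm hole, loose round a low hub on the sprung bed; origin at the centre of the underside. They want 9 to 26 N of pressure and are crushed by more
- stapler: small dark stapler, 114 x 32 x 37 mm, bystander; origin at its underside
- masking_tape: roll of masking tape lying flat, 103 mm across, 25 mm high, bystander; origin at its underside
- paint_jar: small white paint jar, 46 mm across, 46 mm high, bystander; origin at its underside

How it is judged:
By the outcome, as a careful person would: the job done as asked, in the order asked, and still so for the second after the job is handed in, with the robot touching nothing.
It also fails if it takes over 72 s, if anything falls off the work surface, if the arm or the gripper's body presses on something with over 40 N, if the wrist force passes 120 N, or if a joint passes its speed limit or range.

## Working session

There is one attempt and no reset: what is moved stays moved. The work goes in short steps, Python scripts to look and compute and a tool call to move; the robot and the scene stay as the last step left them, time stands still between calls to the robot, and variables do not carry over. Pictures are saved under pics/ and viewed, at most 10 in all, crops included, and the job is handed in when it is done.

Besides the shell and the picture viewer there is one more tool, called after "Request:" by a JSON object that holds its "op" and its "data". step_arm: Moves the arm, as the interface text tells. Its arguments: {"type":"object","properties":{"rows":{"type":"array","items":{"type":"array","items":{"type":"array","items":{"type":"number"}}}},"squeeze":{"type":"number"}},"required":["rows"]}

```bash
mkdir -p pics; ls; python3 - <<'E'
from rig import env
import cv2,json,numpy as np
print(env.read_state())
for n in("scene","top"):
    c=env.read_camera(n); cv2.imwrite(f"pics/{n}0.png",c["img"][:,:,::-1])
    print(n,c["camera_matrix"],c["distortion"],c["rvec"],c["tvec"])
E
```

```text
pics
{'t': 0.0, 'joints': array([-1.32897747e+00,  1.50979380e-01,  1.43799589e+00,  7.96738251e-06,
        1.55380330e+00, -1.34011897e-01]), 'joint_vel': array([-5.17898047e-04,  1.15714601e-03,  9.54762950e-05, -7.03500087e-04,
       -2.37033038e-03,  6.93791023e-04]), 'joint_torque': array([ 4.14637907e-03, -7.13057613e+01, -5.70864952e+01,  1.00253401e-04,
        9.14173404e-03, -4.88907756e-05]), 'eef_pos': array([ 210.9766262 , -534.66479466,  247.6967121 ]), 'ee_rot': array([-3.08512370e+00, -5.86663734e-01,  8.78363323e-05]), 'wrist_force': array([ 0.82645567, -0.54144225, -0.80117113]), 'moment': array([-0.05699313,  0.00315318,  0.06141094]), 'gripper_force': 0.0, 'grip_width': 85.3395086997731}
scene [[436.25224355   0.         280.33895144]
 [  0.         436.25224355 214.16892658]
 [  0.           0.           1.        ]] [0.01284791 0.         0.         0.         0.        ] [ 0.57465902 -2.5904074   1.25957126] [476.91909249 276.63341068 938.01781534]
top [[514.95228286   0.         287.04875779]
 [  0.         514.95228286 210.67173498]
 [  0.           0.           1.        ]] [-0.05111452  0.          0.          0.          0.        ] [ 2.22523044 -2.17441756  0.06339335] [-102.74155585  569.29312411 1200.46911704]
```

View pics/scene0.png

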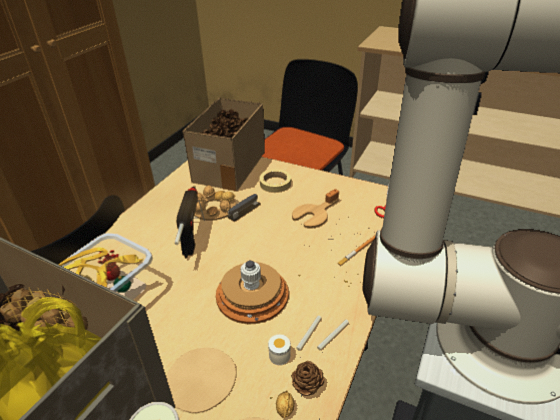

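View pics/top0.png

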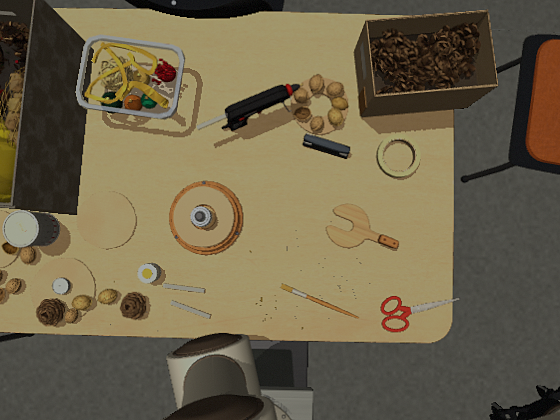

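The top view shows the jig at about (203,215), the plate at about (350,226) with its grip block at (387,241), the stapler at (327,146), the tape at (397,157) and the jar at (149,273). I'll zoom in on the jig and plate to get precise pixels.

```bash
python3 - <<'E'
import cv2,numpy as np
t=cv2.imread("pics/top0.png");s=cv2.imread("pics/scene0.png")
def crop(im,x,y,w=100,h=75):
    o=cv2.resize(im[y:y+h,x:x+w],None,fx=4,fy=4,interpolation=cv2.INTER_CUBIC)
    for i in range(0,w,20):
        cv2.line(o,(i*4,0),(i*4,6),(0,0,255),1);cv2.putText(o,str(x+i),(i*4,16),0,.35,(0,0,255),1)
    for i in range(0,h,20):
        cv2.line(o,(0,i*4),(6,i*4),(0,0,255),1);cv2.putText(o,str(y+i),(8,i*4+4),0,.35,(0,0,255),1)
    return o
cv2.imwrite("pics/c1.png",np.vstack([np.hstack([crop(t,315,190),crop(t,155,178)]),np.hstack([crop(s,270,170),crop(s,200,250)])]))
E
```

```text
(no output)
```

View pics/c1.png

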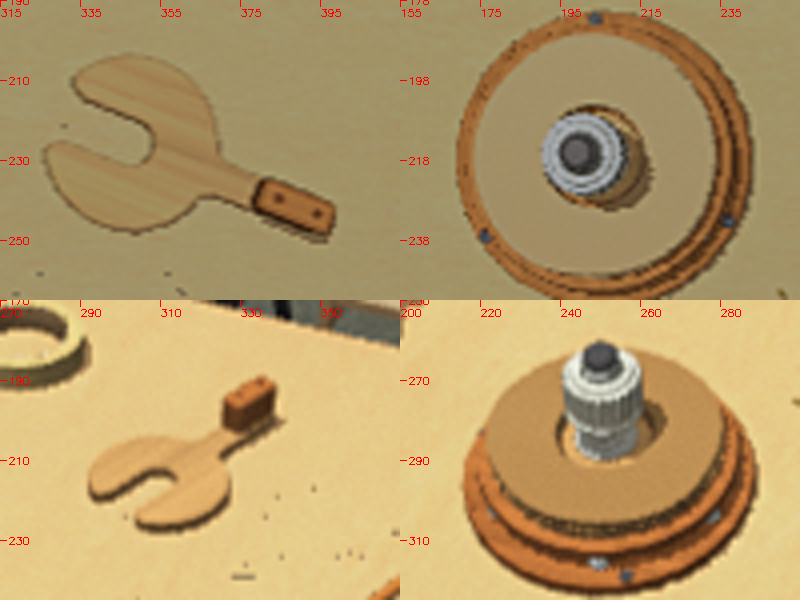

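Crops show: in the top view, the block's top runs from (380,235) to (397,249), the slot tips are at (333,211) and (326,227), the post top is at (199.5,216.2) and the card centre at (204.1,216.7). In the scene view the post top is at (250,263). I'll fit the poses from these.

```bash
cat > h.py <<'E'
import numpy as np, cv2
from rig import env
from scipy.optimize import least_squares
C={n:env.read_camera(n) for n in("scene","top")}
def proj(n,P):
    c=C[n]; return cv2.projectPoints(np.asarray(P,float).reshape(-1,1,3),c["rvec"],c["tvec"],c["camera_matrix"],c["distortion"])[0].reshape(-1,2)
E
python3 - <<'E'
from h import *
# jig
obs=[("top",109.5,(199.3,216.1)),("top",44,(204.0,216.6)),("scene",109.5,(249.9,263.2))]
f=lambda p:np.concatenate([proj(n,[[p[0],p[1],z]])[0]-o for n,z,o in obs])
r=least_squares(f,[450,0]);print("post",r.x,f(r.x).round(2))
def edges(n,cx,cy,z,R):
    a=np.linspace(0,2*np.pi,100);q=proj(n,np.c_[cx+R*np.cos(a),cy+R*np.sin(a),0*a+z]);return q.min(0),q.max(0)
print("card edges",edges("top",*r.x,44,70),edges("scene",*r.x,44,70))
T=lambda X,Y:(314.9+X/4,189.9+Y/4); S=lambda X,Y:(269.9+X/4,169.9+(Y-300)/4)
B=[(-74.5,10,41.5),(-120.5,10,41.5),(-74.5,-10,41.5),(-120.5,-10,41.5)]
pts=[("top",(50.2,-13.5,12),T(72,85)),("top",(50.2,13.5,12),T(45,148)),
("top",B[2],T(262,180)),("top",B[3],T(335,206)),("top",B[0],T(254,203)),("top",B[1],T(328,233)),
("scene",(50.2,13.5,12),S(135,520)),("scene",(50.2,-13.5,12),S(90,490))]
def g(p):
    c,s=np.cos(p[2]),np.sin(p[2]);o=[]
    for n,l,u in pts:
        o.append(proj(n,[[p[0]+c*l[0]-s*l[1],p[1]+s*l[0]+c*l[1],l[2]]])[0]-u)
    e=edges("top",p[0],p[1],12,52)
    o.append([e[0][1]-T(135,54)[1],e[1][1]-T(135,232)[1]]); o.append([e[1][0]-T(218,0)[0],0])
    return np.concatenate(o)
b=min((least_squares(g,[430,-300,a],loss="soft_l1") for a in(0,1.5,3,-1.5)),key=lambda r:r.cost)
print("plate",b.x,g(b.x).round(1))
c,s=np.cos(b.x[2]),np.sin(b.x[2]);print("grip",b.x[0]-97.5*c,b.x[1]-97.5*s)
for n,z,u in(("jar",46,(149,272)),("tape",25,(397.5,157)),("stapler",37,(327,145))):
    print(n,least_squares(lambda p:proj("top",[[p[0],p[1],z]])[0]-u,[450,0]).x)
E
```

```text
post [551.57084657 102.99222431] [-0.64 -0.5  -0.7   0.14  0.88 -1.48]
card edges (array([172.9579981, 186.4406229]), array([233.69629464, 247.22349655])) (array([222.45083087, 260.97713319]), array([281.98588184, 304.94049219]))
plate [ 539.58323497 -234.57173642  101.73967349] [-2.4  1.2  0.1 -3.9  0.7 -1.4  0.9 -0.5 -0.5  0.8 -0.5  0.8 -1.3 -1.6
  3.2  1.7  0.3 -0.2  0.5  0. ]
grip 505.0460646859506 -325.7497703355714
jar [422.0037979  223.48920557]
tape [ 704.01086521 -347.48864807]
stapler [ 726.06061232 -179.15357073]
```

```bash
cat > d.py <<'E'
import numpy as np,sys
from rig import env
from scipy.spatial.transform import Rotation as R
s=env.read_state();M=R.from_rotvec(s["ee_rot"]).as_matrix()
yaw=np.arctan2(M[1,0],M[0,0])
def d(p): return ((M.T@(np.array(p)-s["eef_pos"]))/10).round(3)
if __name__=="__main__":
    print("t",s["t"],"pos",s["eef_pos"].round(2),"yaw",np.degrees(yaw).round(2),"tilt",M[:,2].round(4),"j6",s["joints"][5].round(2),"F",s["wrist_force"].round(2),"Mo",s["moment"].round(3),"w",s["grip_width"].round(1))
    if len(sys.argv)>3: print("delta cm",d([float(v) for v in sys.argv[1:4]]))
E
```

Request:
{"op": "step_arm", "data": {"rows": [[[5,0,0,0,0,0,-0.12],[5,0,0,0,0,0,-0.12],[5,0,0,0,0,0,-0.12],[5,0,0,0,0,0,-0.12],[5,0,0,0,0,0,-0.12],[5,0,0,0,0,0,-0.12],[5,0,0,0,0,0,-0.12]]]}}

```text
t: 0.78
eef_pos: [211.0, -534.8, 248.1]
ee_rot: [-2.573, -1.802, -0.0]
wrist_force: [0.2, -0.3, 0.8]
grip_width: 50.1
gripper_force: 0.0
```

```bash
python3 d.py 505 -326 130
```

```text
Traceback (most recent call last):
  File "d.py", line 8, in <module>
    print("t",s["t"],"pos",s["eef_pos"].round(2),"yaw",np.degrees(yaw).round(2),"tilt",M[:,2].round(4),"j6",s["joints"][5].round(2),"F",s["wrist_force"].round(2),"Mo",s["moment"].round(3),"w",s["grip_width"].round(1))
                                                                                                                                                                                                ^^^^^^^^^^^^^^^^^^^^^
AttributeError: 'float' object has no attribute 'round'
```

```bash
sed -i 's/s\["grip_width"\].round(1)/round(s["grip_width"],1)/' d.py; python3 d.py 505 -326 130
```

```text
t 0.7833 pos [ 210.99 -534.8   248.1 ] yaw 70.0 tilt [-1.e-04  4.e-04 -1.e+00] j6 -0.98 F [ 0.21 -0.31  0.8 ] Mo [ 0.021 -0.006 -0.034] w 50.1
delta cm [29.673 20.489 11.816]
```

Request:
{"op": "step_arm", "data": {"rows": [[[5,2.5,1.7,0.8,0,0,0],[5,2.5,1.7,0.8,0,0,0],[5,2.5,1.7,0.8,0,0,0],[5,2.5,1.7,0.8,0,0,0],[5,2.5,1.7,0.8,0,0,0],[5,2.5,1.7,0.8,0,0,0],[5,2.5,1.7,0.8,0,0,0],[5,2.5,1.7,0.8,0,0,0]]]}}

```text
t: 1.45
eef_pos: [409.1, -393.5, 183.9]
ee_rot: [-2.579, -1.794, -0.0]
wrist_force: [-0.6, -0.1, 0.1]
grip_width: 50.1
gripper_force: 0.0
```

Request:
{"op": "step_arm", "data": {"rows": [[[5,2.5,1.7,1.2,0,0,0],[5,2.5,1.7,1.2,0,0,0],[5,2.5,1.7,1.2,0,0,0],[5,2.2,1.7,1.2,0,0,0],[5,0,0,0,0,0,0.012],[5,0,0,0,0,0,0]]]}}

```text
t: 1.95
eef_pos: [506.0, -326.2, 135.3]
ee_rot: [-2.587, -1.78, 0.001]
wrist_force: [-0.6, -0.4, -0.1]
grip_width: 49.9
gripper_force: 0.0
```

```bash
python3 d.py 505 -326 130; python3 - <<'E'
from rig import env
import cv2,pickle
c=env.read_camera("wrist");pickle.dump(c,open("w1.pkl","wb"));cv2.imwrite("pics/w1.png",c["img"][:,:,::-1])
E
```

```text
t 1.95 pos [ 506.03 -326.2   135.3 ] yaw 69.06 tilt [-0.0014  0.0012 -1.    ] j6 -0.33 F [-0.57 -0.43 -0.12] Mo [-0.035 -0.034 -0.017] w 49.9
delta cm [-0.018 -0.103  0.53 ]
```

View pics/w1.png

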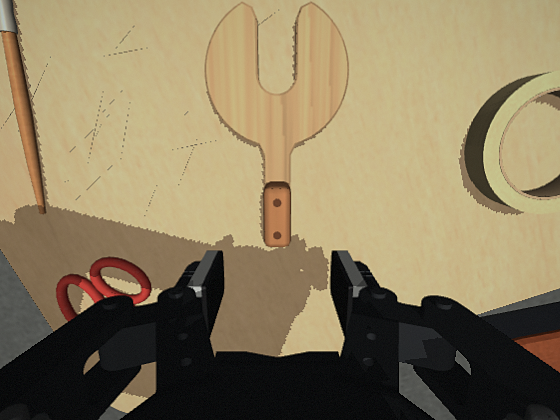

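The wrist view shows the plate almost in line with the fingers. The disc spans x 205–349, the slot runs x 258–297 and ends at y≈96, and the block top spans x 264–291 and y 188–246. Next I'll refine the pose.

```bash
python3 - <<'E'
import pickle,cv2,numpy as np
from scipy.optimize import least_squares
c=pickle.load(open("w1.pkl","rb"))
def pr(P): return cv2.projectPoints(np.array(P,float).reshape(-1,1,3),c["rvec"],c["tvec"],c["camera_matrix"],c["distortion"])[0].reshape(-1,2)
def W(p,P):
    P=np.atleast_2d(P);a,b=np.cos(p[2]),np.sin(p[2]);return np.c_[p[0]+a*P[:,0]-b*P[:,1],p[1]+b*P[:,0]+a*P[:,1],P[:,2]]
a=np.linspace(0,2*np.pi,181);D=np.c_[52*np.cos(a),52*np.sin(a),0*a+12];D=D[D[:,0]<40]
def f(p):
    q=pr(W(p,D));o=[q[:,0].min()-205.5,q[:,0].max()-348.5]
    s=pr(W(p,[(-11,0,12),(15,13.5,12),(15,-13.5,12),(-97.5,10,41.5),(-97.5,-10,41.5),(-120.5,0,41.5),(-74.5,0,41.5)]))
    return np.array(o+[s[0,1]-96,s[1,0]-258.5,s[2,0]-296.5,s[3,0]-263.5,s[4,0]-290.5,s[5,1]-246,s[6,1]-189])
r=least_squares(f,[540,-235,1.209]);p=r.x
print(p,np.degrees(p[2]),f(p).round(1));print("grip",W(p,[(-97.5,0,24)]))
E
```

```text
[ 542.12175644 -234.8467034     1.20292666] 68.92262045627842 [-0.5  1.  -1.8 -0.3 -0.2 -0.6  0.5  3.7 -1.4]
grip [[ 507.0579827  -325.82352337   24.        ]]
```

Request:
{"op": "step_arm", "data": {"rows": [[[5,0.07,0.08,2,0,0,0],[5,0,0,2,0,0,0],[5,0,0,2,0,0,0],[5,0,0,2,0,0,0],[5,0,0,1.5,0,0,0],[5,0,0,0.6,0,0,0],[5,0,0,0,0,0,0]]]}}

```text
t: 2.58
eef_pos: [505.5, -327.3, 34.5]
ee_rot: [-2.589, -1.777, 0.001]
wrist_force: [0.2, -0.1, 0.6]
grip_width: 49.6
gripper_force: 0.0
```

```bash
python3 d.py 507 -325.8 30
```

```text
t 2.5833 pos [ 505.5  -327.34   34.55] yaw 68.92 tilt [-0.0013  0.001  -1.    ] j6 -0.33 F [ 0.18 -0.13  0.62] Mo [ 0.025 -0.033 -0.007] w 49.6
delta cm [0.198 0.085 0.455]
```

Request:
{"op": "step_arm", "data": {"rows": [[[5,0.2,0.09,0.4,0,0,0],[5,0,0,0,0,0,0],[1.2,0,0,0,0,0,0],[1.2,0,0,0,0,0,0],[1.2,0,0,0,0,0,0],[1.2,0,0,0,0,0,0],[1.2,0,0,0,0,0,0],[1.2,0,0,0,0,0,0]]], "squeeze": 60}}

```text
t: 3.25
eef_pos: [508.4, -325.6, 32.2]
ee_rot: [2.588, 1.778, 0.001]
wrist_force: [-0.3, 0.7, 6.7]
grip_width: 19.3
gripper_force: 59.9
```

```bash
python3 d.py 507 -325.8 30
```

```text
t 3.25 pos [ 508.41 -325.64   32.18] yaw 68.98 tilt [ 1.e-03 -8.e-04 -1.e+00] j6 -0.33 F [-0.33  0.69  6.73] Mo [ 0.104  0.13  -0.049] w 19.3
delta cm [-0.065 -0.126  0.218]
```

Request:
{"op": "step_arm", "data": {"rows": [[[1.2,0,0,-1,0,0,0],[1.2,0,0,-2,0,0,0],[1.2,0,0,-1.5,0,0,0],[1.2,0,0,-0.5,0,0,0],[1.2,0,0,0,0,0,0],[1.2,0,0,0,0,0,0]]]}}

```text
t: 3.75
eef_pos: [508.0, -325.2, 81.0]
ee_rot: [-2.589, -1.779, -0.0]
wrist_force: [-0.0, 0.9, -1.7]
grip_width: 19.1
gripper_force: 58.8
```

```bash
python3 d.py 475 -96.5 80; python3 - <<'E'
from rig import env
import numpy as np
for i in range(5):
    env.read_camera("top"); s=env.read_state(); print(s["eef_pos"].round(2),s["wrist_force"].round(2),s["moment"].round(3))
E
```

```text
t 3.75 pos [ 507.97 -325.23   81.03] yaw 68.98 tilt [-1.e-04  1.e-04 -1.e+00] j6 -0.33 F [-0.04  0.89 -1.69] Mo [-0.144  0.065  0.031] w 19.1
delta cm [ 20.168 -11.283   0.107]
[ 507.75 -325.09   80.51] [-0.62 -0.32 -2.15] [-0.07   0.042 -0.   ]
[ 507.68 -325.03   80.26] [ 0.6   0.79 -1.35] [-0.091  0.061 -0.005]
[ 507.69 -325.02   80.25] [ 0.04 -0.25 -1.85] [-0.108 -0.006 -0.02 ]
[ 507.76 -325.07   80.33] [-0.06  0.27 -2.05] [-0.116  0.063  0.07 ]
[ 507.81 -325.16   80.47] [ 0.07  0.71 -1.38] [-0.119 -0.023 -0.007]
```

Request:
{"op": "step_arm", "data": {"rows": [[[1.2,1.8,-1.1,0,0,0,0],[1.2,2.6,-1.6,0,0,0,0],[1.2,2.6,-1.6,0,0,0,0],[1.2,2.6,-1.6,0,0,0,0],[1.2,2.6,-1.6,0,0,0,0],[1.2,2.6,-1.6,0,0,0,0],[1.2,2.4,-1.4,0,0,0,0],[1.2,1.6,-0.8,0,0,0,0]]]}}

```text
t: 4.67
eef_pos: [469.1, -107.1, 81.0]
ee_rot: [-2.588, -1.779, 0.0]
wrist_force: [0.8, 0.1, -1.9]
grip_width: 18.9
gripper_force: 58.8
```

Request:
{"op": "step_arm", "data": {"rows": [[[1.2,0,0,0,0,0,0],[1.2,0,0,0,0,0,0],[1.2,0,0,0,0,0,0]]]}}

```text
t: 4.92
eef_pos: [470.2, -109.7, 81.2]
ee_rot: [2.589, 1.779, -0.0]
wrist_force: [-0.5, 0.1, -2.1]
grip_width: 19.2
gripper_force: 58.9
```

```bash
python3 d.py 516.6 12 78; python3 - <<'E'
from rig import env
import cv2,pickle,numpy as np
C={n:env.read_camera(n) for n in("wrist","scene")};pickle.dump(C,open("w2.pkl","wb"))
w=C["wrist"]["img"][:,:,::-1];s=C["scene"]["img"][230:330,190:340,::-1]
cv2.imwrite("pics/w2.png",w);cv2.imwrite("pics/s2.png",cv2.resize(s,None,fx=5,fy=5,interpolation=cv2.INTER_CUBIC))
E
```

```text
t 4.9167 pos [ 470.18 -109.65   81.24] yaw 68.99 tilt [ 0.e+00 -1.e-04 -1.e+00] j6 -0.02 F [-0.53  0.11 -2.1 ] Mo [-0.101  0.037 -0.037] w 19.2
delta cm [13.021 -0.029  0.323]
```

View pics/w2.png

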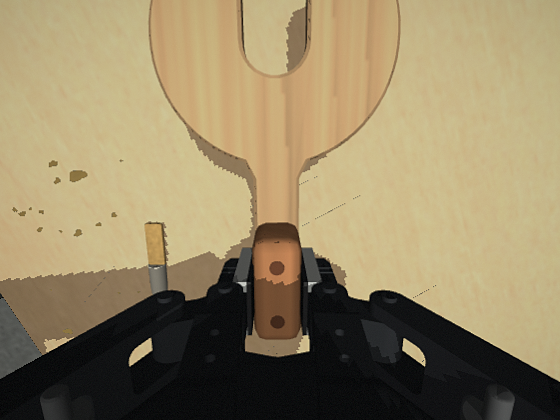

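View pics/s2.png

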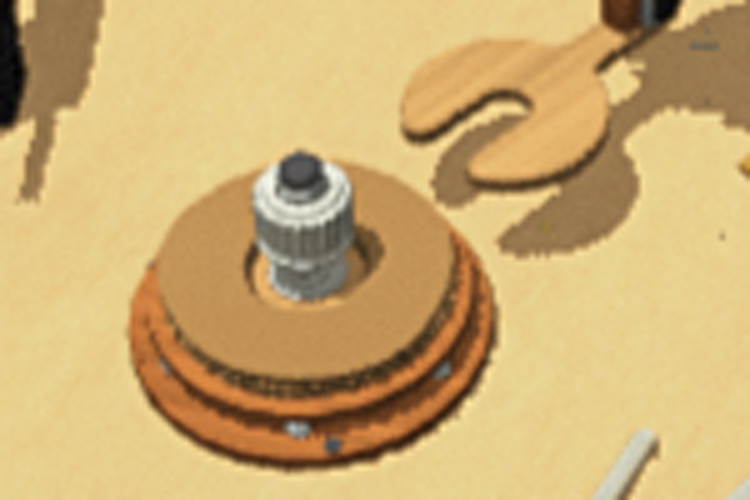

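The wrist view has the plate centred in the hand: disc x 149–400, slot x 242–309. The scene crop shows the plate short of the jig and the post at about (302,165). I'll use the plate's known position to cancel each camera's bias for the post.

```bash
python3 - <<'E'
import pickle,cv2,numpy as np
from scipy.optimize import least_squares
from h import C as CC
C=pickle.load(open("w2.pkl","rb"));C["top"]=CC["top"];wr1=pickle.load(open("w1.pkl","rb"))
def pr(c,P): return cv2.projectPoints(np.array(P,float).reshape(-1,1,3),c["rvec"],c["tvec"],c["camera_matrix"],c["distortion"])[0].reshape(-1,2)
def W(p,P):
    P=np.atleast_2d(np.array(P,float));a,b=np.cos(p[2]),np.sin(p[2]);return np.c_[p[0]+a*P[:,0]-b*P[:,1],p[1]+b*P[:,0]+a*P[:,1],P[:,2]]
a=np.linspace(0,2*np.pi,721)
circ=lambda x,y,z,r:np.c_[x+r*np.cos(a),y+r*np.sin(a),0*a+z]
# wrist in-hand
for z0 in(47.5,49):
    c=C["wrist"];D=circ(0,0,12+z0,52);D=D[D[:,0]<20]
    def f(p):
        q=pr(c,W(p,D));s=pr(c,W(p,[(-11,0,12+z0),(5,13.5,12+z0),(5,-13.5,12+z0),(-97.5,10,41.5+z0),(-97.5,-10,41.5+z0)]))
        return np.array([q[:,0].min()-149,q[:,0].max()-400,s[0,1]-76,s[1,0]-242,s[2,0]-308.5,s[3,0]-254,s[4,0]-301])
    r=least_squares(f,[505,-20,1.2]).x;print("wrist plate",z0,r,np.degrees(r[2]),f(r).round(1),"nominal from tcp",470+97.5*np.cos(1.2041),-109.5+97.5*np.sin(1.2041))
# scene
S=lambda v:np.array([190+(v[0]+.5)/5-.5,230+(v[1]+.5)/5-.5])
c=C["scene"]
def ext(c,x,y,z,R): q=pr(c,circ(x,y,z,R));return np.r_[q.min(0),q.max(0)]
l=S((402,38));h=S((609,0))
f=lambda p:(ext(c,p[0],p[1],60.5,52)-np.r_[l,h,0])[:3] if 0 else (ext(c,p[0],p[1],60.5,52)[:3]-np.r_[l,h[0]])
r=least_squares(f,[505,-20]).x;print("scene plate",r,f(r).round(2))
l=S((158,160));h=S((455,375))
f=lambda p:ext(c,p[0],p[1],44,70)-np.r_[l,h]
r=least_squares(f,[552,103]).x;print("scene card",r,f(r).round(2))
l=S((277,152));h=S((327,0))
f=lambda p:ext(c,p[0],p[1],109.5,11)[:3]-np.r_[l,h[0]]
r=least_squares(f,[552,103]).x;print("scene post",r,f(r).round(2))
c=C["top"];T=lambda v:np.array([(v[0]+.5)/4-.5,(v[1]+.5)/4-.5])
f=lambda p:ext(c,p[0],p[1],12,52)[1:]-np.r_[190+T((0,54))[1],315+T((218,0))[0],190+T((0,232))[1]]
r=least_squares(f,[542,-235]).x;print("top plate(table)",r,f(r).round(2))
o=np.array([155-100,178])
for n,z,R,b in(("card",44,70,(473,32,720,278)),("post",109.5,11,(559,133,600,174))):
    f=lambda p:ext(c,p[0],p[1],z,R)-np.r_[o+T(b[:2]),o+T(b[2:])]
    r=least_squares(f,[552,103]).x;print("top",n,r,f(r).round(2))
E
```

```text
wrist plate 47.5 [505.08976195 -19.15311994   1.21384253] 69.5480536924991 [ 1.  -0.1 -0.1  0.2 -1.1 -1.   1. ] nominal from tcp 504.9570025334774 -18.48210080498201
wrist plate 49 [504.98600538 -19.44283582   1.21372909] 69.54155414427503 [-0.3  1.2  0.2 -0.1 -0.7 -1.3  1.2] nominal from tcp 504.9570025334774 -18.48210080498201
scene plate [505.95054061 -15.61377097] [-0.2  -0.02  0.2 ]
scene card [554.27594194 104.50223511] [-0.08 -0.55  0.08  0.43]
scene post [550.5667267  108.50221171] [ 0.12  0.   -0.12]
top plate(table) [ 540.24666936 -232.6669063 ] [ 0.27 -0.   -0.26]
top card [552.63029269 102.0481057 ] [ 0.5   0.36 -0.5  -0.35]
top post [550.74714251 101.14453791] [ 0.07  0.07 -0.07 -0.07]
```

Request:
{"op": "step_arm", "data": {"rows": [[[1.2,0,0,-2,0,0,0],[1.2,0,0,-3,0,0,0],[1.2,0,0,-2.6,0,0,0],[1.2,2,0,0,0,0,0],[1.2,3,0,0,0,0,0],[1.2,3,0,0,0,0,0],[1.2,3,0.1,0,0,0,0],[1.2,1.9,0,0,0,0,0]]]}}

```text
t: 5.78
eef_pos: [518.1, 12.4, 157.3]
ee_rot: [-2.589, -1.779, -0.001]
wrist_force: [0.5, -0.4, -1.8]
grip_width: 18.9
gripper_force: 58.9
```

Request:
{"op": "step_arm", "data": {"rows": [[[1.2,0,0,0,0,0,0],[1.2,0,0,0,0,0,0],[1.2,0,0,0,0,0,0]]]}}

```text
t: 6.03
eef_pos: [517.1, 10.1, 157.1]
ee_rot: [-2.59, -1.778, 0.001]
wrist_force: [0.2, -0.6, -1.6]
grip_width: 19.1
gripper_force: 58.9
```

```bash
python3 d.py 516.6 12 78; python3 - <<'E'
from rig import env
import cv2,pickle,numpy as np
c=env.read_camera("wrist");pickle.dump(c,open("w3.pkl","wb"))
cv2.imwrite("pics/w3.png",cv2.resize(c["img"][0:220,130:420,::-1],None,fx=2.7,fy=2.7,interpolation=cv2.INTER_CUBIC))
E
```

```text
t 6.0333 pos [517.15  10.1  157.09] yaw 68.96 tilt [-5.e-04 -1.e-04 -1.e+00] j6 0.24 F [ 0.17 -0.55 -1.58] Mo [-0.137  0.047 -0.036] w 19.1
delta cm [ 0.16  -0.116  7.909]
```

View pics/w3.png

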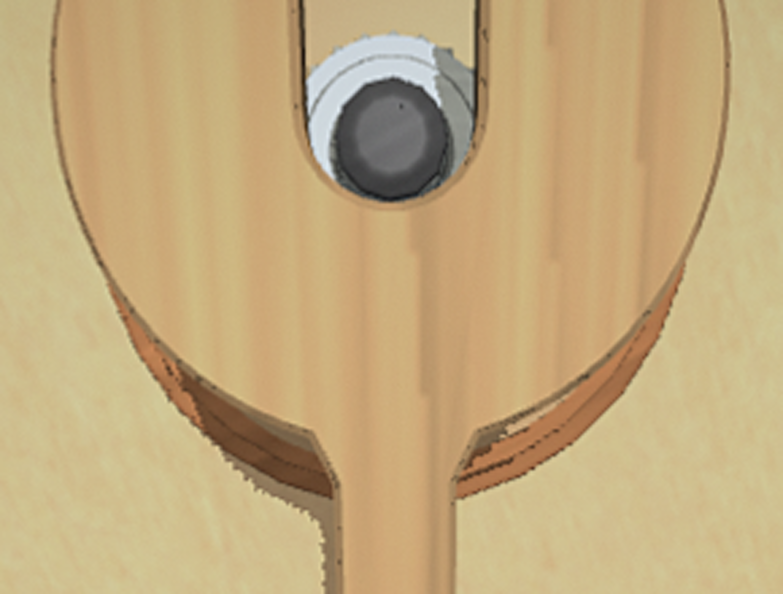

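The post is visible through the slot, and it's almost exactly on the slot's centreline: post x 332–447, y 78–199; slot x 290–490, end y≈209 (crop pixels).

```bash
python3 - <<'E'
import pickle,cv2,numpy as np
from scipy.optimize import least_squares
c=pickle.load(open("w3.pkl","rb"))
def pr(P): return cv2.projectPoints(np.array(P,float).reshape(-1,1,3),c["rvec"],c["tvec"],c["camera_matrix"],c["distortion"])[0].reshape(-1,2)
def W(p,P):
    P=np.atleast_2d(np.array(P,float));a,b=np.cos(p[2]),np.sin(p[2]);return np.c_[p[0]+a*P[:,0]-b*P[:,1],p[1]+b*P[:,0]+a*P[:,1],P[:,2]]
a=np.linspace(0,2*np.pi,721);X=lambda x:130+(x+.5)/2.7-.5;Y=lambda y:(y+.5)/2.7-.5
z=124.5+12
D=np.c_[52*np.cos(a),52*np.sin(a),0*a+z];D=D[D[:,0]<25]
def f(p):
    q=pr(W(p,D));s=pr(W(p,[(-11,0,z),(12,13.5,z),(12,-13.5,z),(-72,10.5,z),(-72,-10.5,z)]))
    return np.array([q[:,0].min()-X(52),q[:,0].max()-X(730),s[0,1]-Y(209),s[1,0]-X(290),s[2,0]-X(490),s[3,0]-X(340),s[4,0]-X(455)])
r=least_squares(f,[552,101,1.2]).x;print("seat",r,np.degrees(r[2]),f(r).round(1))
g=lambda p:(lambda q:np.r_[q.min(0)-[X(332),Y(78)],q.max(0)-[X(447),Y(199)]])(pr(np.c_[p[0]+11*np.cos(a),p[1]+11*np.sin(a),0*a+109.5]))
p=least_squares(g,[552,101]).x;print("post",p,g(p).round(1))
d=p-r[:2];u=np.array([np.cos(r[2]),np.sin(r[2])]);print("along",d@u,"tool y (right)",d@[u[1],-u[0]])
E
```

```text
seat [551.73255956 100.10399045   1.21639806] 69.69447507851034 [-0.2  0.3 -0.1  3.7 -3.8 -0.9  0.9]
post [552.81310992 104.21395178] [-1.  -1.9  1.   2.1]
along 4.229528904892152 tool y (right) -0.4128637277736688
```

Request:
{"op": "step_arm", "data": {"rows": [[[1.2,-1.5,-0.04,0,0,0,0],[1.2,-3,0,0,0,0,0],[1.2,-3,0,0,0,0,0],[1.2,-3,0,0,0,0,0],[1.2,-1.7,0,0,0,0,0],[1.2,0,0,2,0,0,0],[1.2,0,0,3,0,0,0],[1.2,0,0,2.4,0,0,0]]]}}

```text
t: 6.75
eef_pos: [472.5, -104.4, 82.3]
ee_rot: [2.591, 1.775, 0.001]
wrist_force: [-0.3, 0.6, -3.3]
grip_width: 18.9
gripper_force: 58.8
```

Request:
{"op": "step_arm", "data": {"rows": [[[1.2,0,0,0.4,0,0,0],[1.2,0,0,0,0,0,0],[1.2,0,0,0,0,0,0],[1.2,0,0,0,0,0,0]]]}}

```text
t: 7.08
eef_pos: [473.9, -103.5, 81.0]
ee_rot: [2.588, 1.777, 0.002]
wrist_force: [0.1, -0.4, -1.6]
grip_width: 19.0
gripper_force: 58.9
```

```bash
python3 - <<'E'
from rig import env
for i in range(4): env.read_camera("top"); print(env.read_state()["eef_pos"].round(2))
E
python3 d.py 518.3 14.2 77.6
```

```text
[ 473.87 -103.41   80.88]
[ 473.76 -103.27   80.68]
[ 473.67 -103.19   80.46]
[ 473.5  -103.13   80.18]
t 7.2833 pos [ 473.5  -103.13   80.18] yaw 68.98 tilt [ 1.3e-03 -4.0e-04 -1.0e+00] j6 -0.01 F [-0.41 -0.02 -1.08] Mo [-0.13   0.062 -0.007] w 18.9
delta cm [12.559 -0.027  0.259]
```

Request:
{"op": "step_arm", "data": {"rows": [[[1.2,0,0,0.25,0,0,0],[1.2,1.5,0,0,0,0,0],[1.2,1.6,0,0,0,0,0],[1.2,1.6,-0.03,0,0,0,0],[1.2,1,0,0,0,0,0],[1.2,0,0,0,0,0,0],[1.2,0,0,0,0,0,0],[1.2,0,0,0,0,0,0]]]}}

```text
t: 7.95
eef_pos: [493.2, -50.0, 76.8]
ee_rot: [-2.589, -1.779, 0.0]
wrist_force: [-0.0, 0.8, -2.1]
grip_width: 19.1
gripper_force: 58.9
```

```bash
python3 d.py 518.3 14.2 77.6;python3 - <<'E'
from rig import env
import cv2
s=env.read_camera("scene")["img"][230:330,190:340,::-1]
cv2.imwrite("pics/s3.png",cv2.resize(s,None,fx=5,fy=5,interpolation=cv2.INTER_CUBIC))
E
```

```text
t 7.95 pos [493.17 -50.04  76.77] yaw 68.99 tilt [-2.e-04 -1.e-04 -1.e+00] j6 0.11 F [-0.04  0.81 -2.07] Mo [-0.07   0.038  0.008] w 19.1
delta cm [ 6.898  0.042 -0.084]
```

View pics/s3.png

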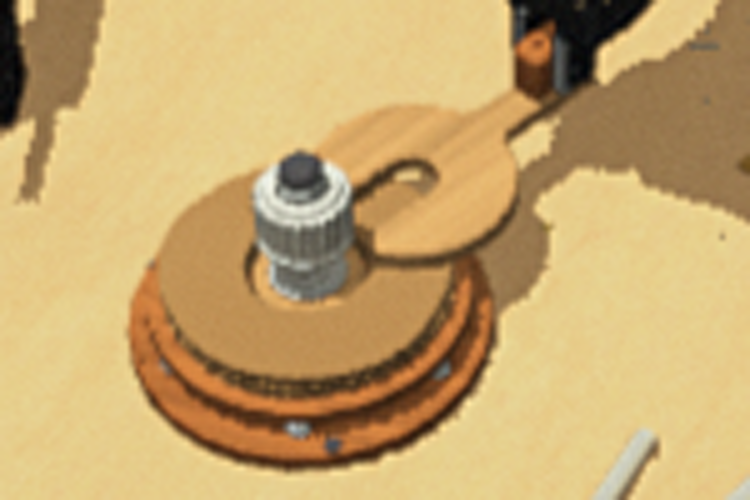

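The plate is on line, low over the card, with its mouth just reaching the nut. I'll slide it in.

Request:
{"op": "step_arm", "data": {"rows": [[[1.2,0.6,0.02,-0.04,0,0,0],[1.2,1,0.02,0,0,0,0],[1.2,1,0,0,0,0,0],[1.2,1,0,0,0,0,0],[1.2,1,0,0,0,0,0],[1.2,0.9,0,0,0,0,0],[1.2,0.4,0,0,0,0,0],[1.2,0,0,0,0,0,0]]]}}

```text
t: 8.67
eef_pos: [515.1, 6.3, 77.1]
ee_rot: [-2.588, -1.78, -0.0]
wrist_force: [-0.4, -0.3, -1.1]
grip_width: 19.3
gripper_force: 58.9
```

```bash
python3 d.py 518.3 14.2 77.2
```

```text
t 8.6667 pos [515.12   6.3   77.13] yaw 69.05 tilt [-1.e-04  2.e-04 -1.e+00] j6 0.23 F [-0.37 -0.3  -1.13] Mo [-0.121  0.015  0.022] w 19.3
delta cm [ 0.852  0.014 -0.007]
```

Request:
{"op": "step_arm", "data": {"rows": [[[1.2,0.3,0,0,0,0,0],[1.2,0.3,0,0,0,0,0],[1.2,0.2,0,0,0,0,0],[1.2,0.1,0,0,0,0,0],[1.2,0,0,0,0,0,0],[1.2,0,0,0,0,0,0]]]}}

```text
t: 9.17
eef_pos: [518.1, 13.1, 77.3]
ee_rot: [2.589, 1.778, -0.001]
wrist_force: [-1.8, -4.9, -1.7]
grip_width: 18.9
gripper_force: 59.1
```

```bash
python3 d.py 518.3 14.2 77.2
```

```text
t 9.1667 pos [518.06  13.06  77.28] yaw 68.95 tilt [-1.e-04 -8.e-04 -1.e+00] j6 0.24 F [-1.77 -4.88 -1.65] Mo [-0.897  0.161 -0.075] w 18.9
delta cm [ 0.115 -0.019  0.008]
```

The slot end has met the post (5 N against the slide). I'll ease off slightly and lower the plate onto the card.

Request:
{"op": "step_arm", "data": {"rows": [[[1.2,-0.05,0,0,0,0,0],[1.2,0,0,0.06,0,0,0],[1.2,0,0,0.06,0,0,0],[1.2,0,0,0,0,0,0],[1.2,0,0,0,0,0,0]]]}}

```text
t: 9.58
eef_pos: [518.0, 12.9, 76.3]
ee_rot: [2.589, 1.778, 0.0]
wrist_force: [-1.3, -5.3, 2.8]
grip_width: 18.9
gripper_force: 59.7
```

```bash
python3 d.py 518.3 14.2 76.2; python3 - <<'E'
from rig import env
for i in range(3): env.read_camera("top"); s=env.read_state();print(s["eef_pos"].round(2),s["wrist_force"].round(2),s["moment"].round(2))
E
```

```text
t 9.5833 pos [518.03  12.87  76.26] yaw 68.96 tilt [ 4.e-04 -3.e-04 -1.e+00] j6 0.24 F [-1.28 -5.33  2.8 ] Mo [-0.623  0.085 -0.086] w 18.9
delta cm [ 0.133 -0.022  0.006]
[518.01  12.88  76.26] [-2.08 -5.08  2.21] [-0.62  0.12 -0.09]
[518.05  12.89  76.3 ] [-1.65 -5.42  2.95] [-0.64  0.14 -0.06]
[518.04  12.88  76.26] [-1.71 -5.5   3.05] [-0.59  0.13 -0.06]
```

Request:
{"op": "step_arm", "data": {"rows": [[[2.2,0,0,0,0,0,0],[2.6,0,0,0,0,0,0],[3.5,0,0,0,0,0,0],[4.5,0,0,0,0,0,0],[5.5,0,0,0,0,0,0],[5.5,0,0,0,0,0,0],[5.5,0,0,0,0,0,0]]]}}

```text
t: 10.32
eef_pos: [517.9, 13.2, 76.0]
ee_rot: [-2.589, -1.779, -0.0]
wrist_force: [-0.1, -1.0, 0.1]
grip_width: 54.9
gripper_force: 0.0
```

Request:
{"op": "step_arm", "data": {"rows": [[[5.5,0,0,-1.5,0,0,0],[5.5,0,0,-3,0,0,0],[5.5,0,0,-3.5,0,0,0],[5.5,0,0,-1.5,0,0,0],[5.5,0,0,0,0,0,0],[5.5,0,0,0,0,0,0],[5.5,0,0,0,0,0,0]]]}}

```text
t: 10.9
eef_pos: [517.5, 13.2, 170.1]
ee_rot: [-2.589, -1.778, 0.001]
wrist_force: [0.1, 0.1, -0.6]
grip_width: 55.4
gripper_force: 0.0
```

```bash
python3 d.py 552.8 104.2 170; python3 - <<'E'
from rig import env
import cv2,pickle,numpy as np
C={n:env.read_camera(n) for n in("wrist","scene")};pickle.dump(C,open("w4.pkl","wb"))
w=cv2.resize(C["wrist"]["img"][:,:,::-1],(500,375))
s=cv2.resize(C["scene"]["img"][240:315,205:305,::-1],None,fx=3,fy=5,interpolation=cv2.INTER_CUBIC)
cv2.imwrite("pics/w4.png",np.hstack([w,s]))
E
```

```text
t 10.9 pos [517.53  13.21 170.12] yaw 68.97 tilt [-1.1e-03  3.0e-04 -1.0e+00] j6 0.24 F [ 0.11  0.06 -0.62] Mo [-0.035 -0.03  -0.01 ] w 55.4
delta cm [9.759 0.027 0.01 ]
```

View pics/w4.png

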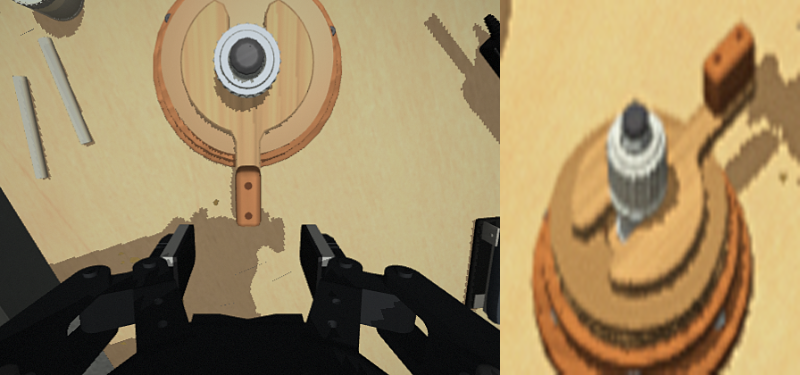

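The plate lies flat with the post at the slot's end, and the gripper is clear of it. The post top is at wrist-image (277,65) at full scale. Next: move above the nut and wind the wrist back.

```bash
python3 - <<'E'
import pickle,cv2,numpy as np
from scipy.optimize import least_squares
c=pickle.load(open("w4.pkl","rb"))["wrist"]
print(least_squares(lambda p:cv2.projectPoints(np.array([[p[0],p[1],109.5]]),c["rvec"],c["tvec"],c["camera_matrix"],c["distortion"])[0].ravel()-[276.8,64.5],[552,104]).x)
E
```

```text
[553.07124496 103.31562006]
```

Request:
{"op": "step_arm", "data": {"rows": [[[6.4,2,0,0,0,0,0],[6.4,3,0.03,0,0,0,0],[6.4,3,0,0,0,0,0],[6.4,1.8,0,0,0,0,0],[6.4,0,0,0,0,0,-0.12],[6.4,0,0,0,0,0,-0.12],[6.4,0,0,0,0,0,-0.12],[6.4,0,0,0,0,0,-0.12]]]}}

```text
t: 11.67
eef_pos: [553.0, 104.7, 169.9]
ee_rot: [-2.084, -2.349, 0.002]
wrist_force: [-0.8, 0.3, -1.0]
grip_width: 64.1
gripper_force: 0.0
```

Request:
{"op": "step_arm", "data": {"rows": [[[6.4,0,0,0,0,0,-0.12],[6.4,0,0,0,0,0,-0.12],[6.4,0,0,0,0,0,-0.12],[6.4,0,0,0,0,0,-0.12],[6.4,0,0,0,0,0,-0.12],[6.4,0,0,0,0,0,-0.12],[6.4,0,0,0,0,0,-0.12],[6.4,0,0,0,0,0,-0.12]]]}}

```text
t: 12.33
eef_pos: [553.0, 104.5, 169.9]
ee_rot: [-0.765, -3.045, 0.001]
wrist_force: [0.8, -0.1, 0.1]
grip_width: 63.9
gripper_force: 0.0
```

Request:
{"op": "step_arm", "data": {"rows": [[[6.4,0,0,0,0,0,-0.12],[6.4,0,0,0,0,0,-0.12],[6.4,0,0,0,0,0,-0.12],[6.4,0,0,0,0,0,-0.12],[6.4,0,0,0,0,0,-0.12],[6.4,0,0,0,0,0,-0.12],[6.4,0,0,0,0,0,-0.12],[6.4,0,0,0,0,0,-0.12]]]}}

```text
t: 13.0
eef_pos: [553.0, 104.5, 169.9]
ee_rot: [0.728, -3.054, -0.001]
wrist_force: [0.4, -0.2, 0.6]
grip_width: 64.1
gripper_force: 0.0
```

```bash
python3 d.py 552.8 104.0 80
```

```text
t 13.0 pos [553.   104.51 169.92] yaw -153.18 tilt [-1.7e-03  1.0e-04 -1.0e+00] j6 -1.99 F [ 0.39 -0.16  0.64] Mo [ 0.    -0.034  0.014] w 64.1
delta cm [ 0.028 -0.044  8.992]
```

Request:
{"op": "step_arm", "data": {"rows": [[[6.4,0.04,-0.07,1.5,0,0,0],[6.4,0,0,2.5,0,0,0],[6.4,0,0,2.5,0,0,0],[6.4,0,0,1.7,0,0,-0.12],[6.4,0,0,0.4,0,0,-0.12],[6.4,0,0,0,0,0,-0.12],[6.4,0,0,0,0,0,-0.12],[6.4,0,0,0,0,0,0]]]}}

```text
t: 13.67
eef_pos: [552.8, 103.7, 83.9]
ee_rot: [1.434, -2.793, -0.001]
wrist_force: [0.3, -0.2, 0.1]
grip_width: 64.1
gripper_force: 0.0
```

```bash
python3 d.py 553 103.7 82;python3 - <<'E'
from rig import env
import numpy as np
m=[]
for i in range(10): env.read_camera("top"); s=env.read_state();m.append(np.r_[s["eef_pos"],s["wrist_force"],s["moment"]])
print(np.mean(m,0).round(3),np.std(m,0).round(3))
E
```

```text
t 13.6667 pos [552.84 103.69  83.91] yaw -125.64 tilt [-0.0018  0.     -1.    ] j6 -2.47 F [ 0.31 -0.23  0.14] Mo [ 0.002 -0.036 -0.004] w 64.1
delta cm [-0.01  -0.013  0.191]
[ 5.53170e+02  1.03721e+02  8.47740e+01 -1.12000e-01 -2.83000e-01
  1.60000e-02  7.00000e-03  3.00000e-03 -7.00000e-03] [0.121 0.01  0.285 0.339 0.729 0.508 0.025 0.033 0.029]
```

Request:
{"op": "step_arm", "data": {"rows": [[[6.4,0,0,0.2,0,0,0],[4,0,0,0,0,0,0],[4,0,0,0,0,0,0],[4,0,0,0,0,0,0],[4,0,0,0,0,0,0],[4,0,0,0,0,0,0]]], "squeeze": 45}}

```text
t: 14.67
eef_pos: [552.5, 104.3, 83.3]
ee_rot: [1.426, -2.798, -0.003]
wrist_force: [-11.4, 4.7, 10.5]
grip_width: 44.9
gripper_force: 44.4
```

```bash
cat > m.py <<'E'
from rig import env
import numpy as np
from scipy.spatial.transform import Rotation as R
m=[]
for i in range(8): env.read_camera("top"); s=env.read_state();m.append(np.r_[s["eef_pos"],s["wrist_force"],s["moment"]])
M=R.from_rotvec(s["ee_rot"]).as_matrix();m=np.mean(m,0).round(3)
print("t",round(s["t"],2),"pos",m[:3],"F",m[3:6],"M",m[6:],"yaw",round(float(np.degrees(np.arctan2(M[1,0],M[0,0]))),2),"j6",s["joints"][5].round(3),"tau6",s["joint_torque"][5].round(3),"w",round(s["grip_width"],1),"g",round(s["gripper_force"],1))
E
python3 m.py
```

```text
t 15.07 pos [552.472 104.291  83.302] F [-10.75    4.375  10.047] M [0.72  1.7   0.012] yaw -126.01 j6 -2.464 tau6 -0.0 w 44.7 g 44.4
```

Request:
{"op": "step_arm", "data": {"rows": [[[4,0,0.08,-0.06,0,0,0],[4,0,0,0.01,0,0,0.08],[4,0,0,0.015,0,0,0.12],[4,0,0,0.015,0,0,0.12],[4,0,0,0.015,0,0,0.12],[4,0,0,0.015,0,0,0.12],[4,0,0,0.015,0,0,0.12],[4,0,0,0.015,0,0,0.12]]]}}

```text
t: 15.73
eef_pos: [552.2, 104.4, 82.5]
ee_rot: [0.214, -3.133, -0.001]
wrist_force: [-3.7, 2.4, 1.7]
grip_width: 44.6
gripper_force: 46.8
```

```bash
python3 m.py
```

```text
t 16.13 pos [552.255 104.381  82.542] F [-4.89   2.512  2.901] M [ 0.291  0.804 -0.061] yaw -171.56 j6 -1.669 tau6 -0.052 w 44.9 g 47.0
```

Request:
{"op": "step_arm", "data": {"rows": [[[4,0.04,0.03,0.015,0,0,0.12],[4,0,0,0.015,0,0,0.12],[4,0,0,0.015,0,0,0.12],[4,0,0,0.015,0,0,0.12],[4,0,0,0.015,0,0,0.12],[4,0,0,0.015,0,0,0.12],[4,0,0,0.015,0,0,0.12]]]}}

```text
t: 16.72
eef_pos: [552.1, 104.5, 81.5]
ee_rot: [-1.075, -2.952, -0.0]
wrist_force: [-1.9, 1.6, 1.0]
grip_width: 44.8
gripper_force: 46.9
```

```bash
python3 m.py
```

```text
t 17.12 pos [552.136 104.515  81.536] F [-2.335  2.036  1.034] M [ 0.276  0.464 -0.024] yaw 140.2 j6 -0.826 tau6 -0.097 w 44.4 g 46.9
```

Request:
{"op": "step_arm", "data": {"rows": [[[4,0,0,0.01,0,0,0.08],[4,0,0,0.01,0,0,0.08],[4,0,0,0.01,0,0,0.08],[4,0,0,0.01,0,0,0.06]]]}}

```text
t: 17.45
eef_pos: [552.1, 104.5, 81.1]
ee_rot: [-1.506, -2.757, -0.0]
wrist_force: [-2.3, 3.2, 0.4]
grip_width: 44.8
gripper_force: 46.8
```

```bash
python3 m.py
```

```text
t 17.85 pos [552.15  104.526  81.152] F [-2.931  3.408  0.552] M [ 0.534  0.549 -0.014] yaw 122.92 j6 -0.525 tau6 -0.04 w 44.9 g 46.9
```

```bash
sed -i 's/s\["moment"\]\])/s["moment"],s["joint_torque"][5]])/; s/m\[6:\]/m[6:9]/; s/s\["joint_torque"\]\[5\].round(3),"w"/m[9],"w"/' m.py; sed -i 's/^m=\[\]/s=env.read_state();print("now Mz",s["moment"][2].round(3),"tau6",s["joint_torque"][5].round(3));m=[]/' m.py; python3 m.py
```

```text
now Mz 0.079 tau6 -0.04
t 18.25 pos [552.148 104.51   81.142] F [-2.884  4.27   0.701] M [0.613 0.607 0.046] yaw 122.88 j6 -0.524 tau6 0.025 w 44.8 g 46.9
```

Request:
{"op": "step_arm", "data": {"rows": [[[4,-0.01,-0.04,0.01,0,0,0.08],[4,0,0,0.01,0,0,0.08],[4,0,0,0.01,0,0,0.08]]]}}

```text
t: 18.5
eef_pos: [552.1, 104.5, 80.9]
ee_rot: [-1.826, -2.556, -0.001]
wrist_force: [0.3, 6.6, -1.2]
grip_width: 44.7
gripper_force: 46.8
```

```bash
python3 m.py
```

```text
now Mz 0.05 tau6 -3.183
t 18.9 pos [552.11  104.473  80.886] F [-0.483  6.846 -1.276] M [ 1.097  0.2   -0.056] yaw 109.12 j6 -0.285 tau6 0.152 w 44.7 g 46.7
```

Request:
{"op": "step_arm", "data": {"rows": [[[4,0,0,0.01,0,0,0.08],[4,0,0,0.01,0,0,0.08],[4,0,0,0.01,0,0,0.08]]]}}

```text
t: 19.15
eef_pos: [552.1, 104.5, 80.6]
ee_rot: [-2.119, -2.319, -0.001]
wrist_force: [-1.5, 7.5, -1.6]
grip_width: 44.7
gripper_force: 46.7
```

```bash
python3 m.py
```

```text
now Mz 0.023 tau6 -3.179
t 19.55 pos [552.12  104.5    80.575] F [-0.337  6.986 -0.904] M [ 1.171  0.194 -0.077] yaw 95.37 j6 -0.045 tau6 0.152 w 45.0 g 46.7
```

```bash
cat > q.py <<'E'
from rig import env
import numpy as np
from scipy.spatial.transform import Rotation as R
s=env.read_state();a=s["moment"][2];m=[]
for i in range(6): env.read_camera("top"); s=env.read_state();m.append(np.r_[s["eef_pos"],s["wrist_force"],s["moment"],s["joint_torque"][5]])
M=R.from_rotvec(s["ee_rot"]).as_matrix();m=np.mean(m,0)
F=M.T@m[3:6];yaw=np.degrees(np.arctan2(M[1,0],M[0,0]))
print(f"t{s['t']:.1f} turned {(-126.0-yaw)%360:.1f} Mz now {a:.3f} avg {m[8]:.3f} tau6 {m[9]:.3f} z {m[2]:.2f} xy {m[0]:.2f} {m[1]:.2f} Ftool",F.round(1))
E
```

Request:
{"op": "step_arm", "data": {"rows": [[[4,0.07,0,0,0,0,0],[4,0,0,0.008,0,0,0.06],[4,0,0,0.008,0,0,0.06]]]}}

```text
t: 19.8
eef_pos: [552.1, 104.7, 80.4]
ee_rot: [2.253, 2.189, 0.0]
wrist_force: [0.6, 2.3, -0.5]
grip_width: 44.8
gripper_force: 46.7
```

```bash
python3 q.py
```

```text
t20.1 turned 145.4 Mz now 0.076 avg -0.046 tau6 0.185 z 80.45 xy 552.11 104.68 Ftool [1.3 1.3 1. ]
```

Request:
{"op": "step_arm", "data": {"rows": [[[4,0,0,0.008,0,0,0.06],[4,0,0,0.008,0,0,0.06]]]}}

```text
t: 20.27
eef_pos: [552.1, 104.7, 80.3]
ee_rot: [2.379, 2.051, 0.001]
wrist_force: [2.8, 1.0, -2.4]
grip_width: 44.6
gripper_force: 46.7
```

```bash
python3 q.py
```

```text
t20.6 turned 152.3 Mz now 0.135 avg -0.017 tau6 0.182 z 80.31 xy 552.08 104.71 Ftool [0.3 3.6 2.2]
```

Request:
{"op": "step_arm", "data": {"rows": [[[4,0,0,0.008,0,0,0.06],[4,0,0,0.008,0,0,0.06]]]}}

```text
t: 20.73
eef_pos: [552.1, 104.7, 80.2]
ee_rot: [2.498, 1.905, 0.001]
wrist_force: [4.3, -0.7, -3.1]
grip_width: 44.8
gripper_force: 46.6
```

```bash
python3 q.py
```

```text
t21.0 turned 159.1 Mz now 0.048 avg -0.052 tau6 0.151 z 80.18 xy 552.08 104.74 Ftool [0.6 4.9 2.6]
```

Request:
{"op": "step_arm", "data": {"rows": [[[4,0,0,0.008,0,0,0.06],[4,0,0,0.008,0,0,0.06]]]}}

```text
t: 21.2
eef_pos: [552.1, 104.8, 80.0]
ee_rot: [2.606, 1.754, 0.001]
wrist_force: [5.9, -1.3, -2.9]
grip_width: 44.7
gripper_force: 46.6
```

```bash
python3 q.py
```

```text
t21.5 turned 166.0 Mz now 0.048 avg -0.034 tau6 0.129 z 80.02 xy 552.09 104.75 Ftool [1.3 5.3 2.4]
```

```bash
cat > r.py <<'E'
from rig import env
import numpy as np
from scipy.spatial.transform import Rotation as R
s=env.read_state();M=R.from_rotvec(s["ee_rot"]).as_matrix();yaw=np.degrees(np.arctan2(M[1,0],M[0,0]))
o=f"{s['t']:.2f} {(-126.0-yaw)%360:.1f} {s['moment'][2]:.3f} {s['joint_torque'][5]:.2f}"
open("log.txt","a").write(o+"\n");print(o,(M.T@s["wrist_force"]).round(1))
E
```

Request:
{"op": "step_arm", "data": {"rows": [[[4,0.01,0.05,0.008,0,0,0.06],[4,0,0,0.008,0,0,0.06]]]}}

```text
t: 21.67
eef_pos: [552.2, 104.7, 79.8]
ee_rot: [-2.707, -1.594, 0.001]
wrist_force: [1.8, -0.4, 0.3]
grip_width: 44.4
gripper_force: 46.7
```

```bash
python3 r.py
```

```text
21.67 173.0 0.089 -2.85 [ 0.6  1.8 -0.3]
```

Request:
{"op": "step_arm", "data": {"rows": [[[4,0,0,0.008,0,0,0.06]]]}}

```text
t: 21.75
eef_pos: [552.2, 104.7, 79.7]
ee_rot: [-2.754, -1.512, 0.0]
wrist_force: [1.0, -0.1, 0.2]
grip_width: 44.6
gripper_force: 46.7
```

```bash
python3 r.py
```

```text
21.75 176.5 0.069 -2.38 [ 0.5  0.9 -0.2]
```

Request:
{"op": "step_arm", "data": {"rows": [[[4,0,0,0.008,0,0,0.06]]]}}

```text
t: 21.83
eef_pos: [552.2, 104.7, 79.6]
ee_rot: [-2.798, -1.429, 0.0]
wrist_force: [1.8, -0.1, -0.3]
grip_width: 44.7
gripper_force: 46.7
```

```bash
python3 r.py
```

```text
21.83 179.9 0.037 -2.32 [0.9 1.5 0.3]
```

Request:
{"op": "step_arm", "data": {"rows": [[[4,0,0,0.008,0,0,0.06]]]}}

```text
t: 21.92
eef_pos: [552.2, 104.7, 79.6]
ee_rot: [-2.839, -1.344, 0.0]
wrist_force: [2.4, -0.3, -2.4]
grip_width: 44.9
gripper_force: 46.7
```

```bash
python3 r.py
```

```text
21.92 183.3 0.084 -2.32 [1.3 2.1 2.4]
```

Request:
{"op": "step_arm", "data": {"rows": [[[4,0,0,0.008,0,0,0.06]]]}}

```text
t: 22.0
eef_pos: [552.2, 104.8, 79.5]
ee_rot: [-2.878, -1.258, 0.0]
wrist_force: [1.4, -0.1, -1.0]
grip_width: 44.5
gripper_force: 46.7
```

```bash
python3 r.py
```

```text
22.00 186.8 0.071 -2.32 [0.9 1.1 1. ]
```

Request:
{"op": "step_arm", "data": {"rows": [[[4,0,0,0.008,0,0,0.06]]]}}

```text
t: 22.08
eef_pos: [552.2, 104.7, 79.4]
ee_rot: [-2.915, -1.171, 0.0]
wrist_force: [0.9, 0.3, -0.9]
grip_width: 44.9
gripper_force: 46.7
```

```bash
python3 r.py
```

```text
22.08 190.2 0.086 -2.32 [0.8 0.4 0.9]
```

Request:
{"op": "step_arm", "data": {"rows": [[[4,0,0,0.008,0,0,0.06]]]}}

```text
t: 22.17
eef_pos: [552.3, 104.7, 79.4]
ee_rot: [-2.949, -1.083, 0.0]
wrist_force: [1.5, -0.1, -0.4]
grip_width: 44.5
gripper_force: 46.7
```

```bash
python3 r.py
```

```text
22.17 193.7 0.049 -2.32 [1.1 1.1 0.4]
```

Request:
{"op": "step_arm", "data": {"rows": [[[4,0,0,0.008,0,0,0.06]]]}}

```text
t: 22.25
eef_pos: [552.3, 104.7, 79.3]
ee_rot: [-2.98, -0.995, 0.0]
wrist_force: [2.1, -0.9, -1.3]
grip_width: 44.5
gripper_force: 46.7
```

```bash
python3 r.py
```

```text
22.25 197.1 0.098 -2.32 [1.1 2.  1.3]
```

```bash
sed -i "s/\[5\]:.2f/[5]:.4f/" r.py; python3 r.py
```

```text
22.25 197.1 0.098 -2.3166 [1.1 2.  1.3]
```

Request:
{"op": "step_arm", "data": {"rows": [[[4,0,0,0.008,0,0,0.06]]]}}

```text
t: 22.33
eef_pos: [552.3, 104.7, 79.2]
ee_rot: [-3.008, -0.905, 0.0]
wrist_force: [2.7, -0.5, 0.0]
grip_width: 44.8
gripper_force: 46.6
```

```bash
python3 r.py
```

```text
22.33 200.5 0.033 -2.3170 [ 1.9  1.9 -0. ]
```

Request:
{"op": "step_arm", "data": {"rows": [[[4,0,0,0.008,0,0,0.06]]]}}

```text
t: 22.42
eef_pos: [552.2, 104.7, 79.1]
ee_rot: [-3.034, -0.814, 0.0]
wrist_force: [1.7, -0.5, -0.4]
grip_width: 44.7
gripper_force: 46.7
```

```bash
python3 r.py
```

```text
22.42 204.0 0.066 -2.3173 [1.2 1.2 0.4]
```

Request:
{"op": "step_arm", "data": {"rows": [[[4,0,0,0.008,0,0,0.06]]]}}

```text
t: 22.5
eef_pos: [552.3, 104.7, 79.0]
ee_rot: [-3.057, -0.723, 0.0]
wrist_force: [1.6, 0.1, -0.3]
grip_width: 44.5
gripper_force: 46.7
```

```bash
python3 r.py
```

```text
22.50 207.4 0.037 -2.3173 [1.5 0.6 0.3]
```

Request:
{"op": "step_arm", "data": {"rows": [[[4,0,0,0.008,0,0,0.06]]]}}

```text
t: 22.58
eef_pos: [552.3, 104.7, 79.0]
ee_rot: [-3.078, -0.631, 0.0]
wrist_force: [2.4, -0.4, -1.3]
grip_width: 44.5
gripper_force: 46.7
```

```bash
python3 r.py
```

```text
22.58 210.8 0.056 -2.3171 [2.  1.3 1.3]
```

Request:
{"op": "step_arm", "data": {"rows": [[[4,0,0,0.008,0,0,0.06]]]}}

```text
t: 22.67
eef_pos: [552.3, 104.7, 78.9]
ee_rot: [-3.095, -0.538, 0.0]
wrist_force: [3.1, -0.9, -1.0]
grip_width: 44.5
gripper_force: 46.7
```

```bash
python3 r.py
```

```text
22.67 214.3 0.031 -2.3169 [2.6 1.9 1. ]
```

Request:
{"op": "step_arm", "data": {"rows": [[[4,0,0,0.008,0,0,0.06]]]}}

```text
t: 22.75
eef_pos: [552.3, 104.7, 78.8]
ee_rot: [-3.11, -0.445, 0.0]
wrist_force: [2.7, -0.5, -1.1]
grip_width: 44.7
gripper_force: 46.7
```

```bash
python3 r.py
```

```text
22.75 217.7 0.034 -2.3168 [2.5 1.2 1.1]
```

Request:
{"op": "step_arm", "data": {"rows": [[[4,0,0,0.008,0,0,0.06]]]}}

```text
t: 22.83
eef_pos: [552.3, 104.7, 78.7]
ee_rot: [-3.122, -0.351, 0.0]
wrist_force: [2.3, -0.5, -0.4]
grip_width: 44.7
gripper_force: 46.7
```

```bash
python3 r.py
```

```text
22.83 221.2 0.034 -2.3168 [2.1 1.  0.4]
```

Request:
{"op": "step_arm", "data": {"rows": [[[4,0,0,0.008,0,0,0.06]]]}}

```text
t: 22.92
eef_pos: [552.3, 104.7, 78.6]
ee_rot: [-3.131, -0.258, 0.0]
wrist_force: [3.0, -0.5, -0.5]
grip_width: 44.9
gripper_force: 46.7
```

```bash
python3 r.py
```

```text
22.92 224.6 0.115 -2.3169 [2.9 1.  0.5]
```

Joint-6 torque at steady speed is very clean (−2.317), so there's no contact yet at 225°. I'll regrip now so that contact and tightening happen in one stroke.

Request:
{"op": "step_arm", "data": {"rows": [[[4,0,0,0,0,0,0],[6.4,0,0,0,0,0,0],[6.4,0,0,0,0,0,0],[6.4,0,0,0,0,0,0],[6.4,0,0,0,0,0,-0.12],[6.4,0,0,0,0,0,-0.12],[6.4,0,0,0,0,0,-0.12],[6.4,0,0,0,0,0,-0.12]]]}}

```text
t: 23.58
eef_pos: [552.2, 104.8, 78.6]
ee_rot: [-2.976, -1.005, 0.0]
wrist_force: [-0.6, -0.3, 0.1]
grip_width: 63.5
gripper_force: 0.0
```

Request:
{"op": "step_arm", "data": {"rows": [[[6.4,0,0,0,0,0,-0.12],[6.4,0,0,0,0,0,-0.12],[6.4,0,0,0,0,0,-0.12],[6.4,0,0,0,0,0,-0.12],[6.4,0,0,0,0,0,-0.12],[6.4,0,0,0,0,0,-0.12],[6.4,0,0,0,0,0,-0.12],[6.4,0,0,0,0,0,-0.12]]]}}

```text
t: 24.25
eef_pos: [552.2, 104.8, 78.5]
ee_rot: [-2.176, -2.266, 0.0]
wrist_force: [-0.6, -0.4, -0.4]
grip_width: 64.3
gripper_force: 0.0
```

Request:
{"op": "step_arm", "data": {"rows": [[[6.4,0,0,0,0,0,-0.12],[6.4,0,0,0,0,0,-0.12],[6.4,0,0,0,0,0,-0.12],[6.4,0,0,0,0,0,-0.12],[6.4,0,0,0,0,0,-0.12],[6.4,0,0,0,0,0,-0.12],[6.4,0,0,0,0,0,-0.12],[6.4,0,0,0,0,0,-0.12]]]}}

```text
t: 24.92
eef_pos: [552.3, 104.8, 78.6]
ee_rot: [-0.883, -3.014, -0.0]
wrist_force: [0.7, -0.7, 0.0]
grip_width: 64.0
gripper_force: 0.0
```

Request:
{"op": "step_arm", "data": {"rows": [[[6.4,0,0,0,0,0,-0.12],[6.4,0,0,0,0,0,-0.12],[6.4,0,0,0,0,0,-0.12],[6.4,0,0,0,0,0,-0.12],[6.4,0,0,0,0,0,-0.12],[6.4,0,0,0,0,0,-0.12],[6.4,0,0,0,0,0,0],[6.4,0,0,0,0,0,0]]]}}

```text
t: 25.58
eef_pos: [552.3, 104.8, 78.5]
ee_rot: [0.219, -3.134, -0.0]
wrist_force: [0.6, -0.0, -0.3]
grip_width: 63.7
gripper_force: 0.0
```

```bash
python3 d.py 552.3 104.7 78.6
```

```text
t 25.5833 pos [552.25 104.76  78.53] yaw -172.01 tilt [-3.e-04  1.e-04 -1.e+00] j6 -1.66 F [ 0.59 -0.01 -0.29] Mo [ 0.009 -0.036  0.015] w 63.7
delta cm [-0.004 -0.007 -0.007]
```

Request:
{"op": "step_arm", "data": {"rows": [[[4,0,0,0,0,0,0],[4,0,0,0,0,0,0],[4,0,0,0,0,0,0],[4,0,0,0,0,0,0],[4,0,0,0,0,0,0]]]}}

```text
t: 26.0
eef_pos: [552.4, 104.6, 78.8]
ee_rot: [-0.222, 3.134, -0.0]
wrist_force: [-2.0, -2.9, 5.4]
grip_width: 44.7
gripper_force: 45.2
```

```bash
python3 r.py
```

```text
26.00 45.9 -0.086 0.0202 [ 2.4 -2.6 -5.4]
```

Request:
{"op": "step_arm", "data": {"rows": [[[4,0,0,0,0,0,0.06],[4,0,0,0.008,0,0,0.06],[4,0,0,0.008,0,0,0.06]]]}}

```text
t: 26.25
eef_pos: [552.4, 104.6, 78.6]
ee_rot: [0.065, 3.141, -0.0]
wrist_force: [-2.1, -2.6, 4.2]
grip_width: 44.9
gripper_force: 45.2
```

```bash
python3 r.py
```

```text
26.25 56.4 0.024 -2.3795 [ 2.  -2.7 -4.2]
```

Request:
{"op": "step_arm", "data": {"rows": [[[4,0,0,0.008,0,0,0.06]]]}}

```text
t: 26.33
eef_pos: [552.4, 104.6, 78.5]
ee_rot: [0.159, 3.137, -0.0]
wrist_force: [-2.6, -2.1, 5.4]
grip_width: 45.0
gripper_force: 45.2
```

```bash
python3 r.py
```

```text
26.33 59.8 0.076 -2.3288 [ 2.3 -2.3 -5.4]
```

Request:
{"op": "step_arm", "data": {"rows": [[[4,0,0,0.008,0,0,0.06]]]}}

```text
t: 26.42
eef_pos: [552.4, 104.6, 78.4]
ee_rot: [0.253, 3.131, -0.0]
wrist_force: [-1.9, -2.6, 4.7]
grip_width: 44.5
gripper_force: 45.2
```

```bash
python3 r.py
```

```text
26.42 63.2 0.078 -2.3242 [ 1.5 -2.9 -4.7]
```

Request:
{"op": "step_arm", "data": {"rows": [[[4,0,0,0.008,0,0,0.06]]]}}

```text
t: 26.5
eef_pos: [552.4, 104.6, 78.3]
ee_rot: [0.347, 3.122, -0.0]
wrist_force: [-1.1, -1.9, 5.0]
grip_width: 44.6
gripper_force: 45.2
```

```bash
python3 r.py
```

```text
26.50 66.7 0.013 -2.3240 [ 0.7 -2.1 -5. ]
```

Request:
{"op": "step_arm", "data": {"rows": [[[4,0,0,0.008,0,0,0.06]]]}}

```text
t: 26.58
eef_pos: [552.4, 104.6, 78.3]
ee_rot: [0.44, 3.11, -0.0]
wrist_force: [-1.6, -2.7, 6.5]
grip_width: 44.9
gripper_force: 45.2
```

```bash
python3 r.py
```

```text
26.58 70.1 0.078 -2.3243 [ 0.8 -3.  -6.5]
```

Request:
{"op": "step_arm", "data": {"rows": [[[4,0,0,0.008,0,0,0.06]]]}}

```text
t: 26.67
eef_pos: [552.4, 104.6, 78.2]
ee_rot: [0.534, 3.096, -0.0]
wrist_force: [-1.2, -3.8, 6.1]
grip_width: 44.7
gripper_force: 45.2
```

```bash
python3 r.py
```

```text
26.67 73.6 0.058 -2.3247 [-0.1 -4.  -6.1]
```

Request:
{"op": "step_arm", "data": {"rows": [[[4,0,0,0.008,0,0,0.06]]]}}

```text
t: 26.75
eef_pos: [552.4, 104.6, 78.1]
ee_rot: [0.626, 3.078, -0.0]
wrist_force: [-2.6, -2.6, 4.1]
grip_width: 44.8
gripper_force: 45.2
```

```bash
python3 r.py
```

```text
26.75 77.0 0.021 -2.3246 [ 1.4 -3.4 -4.1]
```

Request:
{"op": "step_arm", "data": {"rows": [[[4,0,0,0.008,0,0,0.06]]]}}

```text
t: 26.83
eef_pos: [552.4, 104.6, 78.0]
ee_rot: [0.718, 3.058, -0.0]
wrist_force: [-3.0, -3.2, 4.8]
grip_width: 44.8
gripper_force: 45.2
```

```bash
python3 r.py
```

```text
26.83 80.4 0.006 -2.3240 [ 1.3 -4.2 -4.8]
```

Request:
{"op": "step_arm", "data": {"rows": [[[4,0,0,0.008,0,0,0.06]]]}}

```text
t: 26.92
eef_pos: [552.4, 104.6, 77.9]
ee_rot: [0.81, 3.035, -0.0]
wrist_force: [-2.4, -2.4, 5.4]
grip_width: 45.1
gripper_force: 45.2
```

```bash
python3 r.py
```

```text
26.92 83.9 0.026 -2.3241 [ 0.9 -3.2 -5.4]
```

Request:
{"op": "step_arm", "data": {"rows": [[[4,0,0,0.008,0,0,0.06]]]}}

```text
t: 27.0
eef_pos: [552.4, 104.6, 77.9]
ee_rot: [0.9, 3.01, -0.0]
wrist_force: [-2.9, -3.2, 6.9]
grip_width: 44.8
gripper_force: 45.2
```

```bash
python3 r.py
```

```text
27.00 87.3 0.059 -2.3103 [ 0.6 -4.3 -6.9]
```

Request:
{"op": "step_arm", "data": {"rows": [[[4,0,0,0.008,0,0,0.06]]]}}

```text
t: 27.08
eef_pos: [552.4, 104.6, 77.8]
ee_rot: [0.99, 2.981, -0.0]
wrist_force: [-3.3, -3.0, 6.5]
grip_width: 44.9
gripper_force: 45.2
```

```bash
python3 r.py
```

```text
27.08 90.7 0.060 -2.3019 [ 0.9 -4.4 -6.5]
```

Request:
{"op": "step_arm", "data": {"rows": [[[4,0,0,0.008,0,0,0.06]]]}}

```text
t: 27.17
eef_pos: [552.4, 104.6, 77.8]
ee_rot: [1.079, 2.95, -0.0]
wrist_force: [-1.7, -2.5, 5.9]
grip_width: 44.7
gripper_force: 45.2
```

```bash
python3 r.py
```

```text
27.17 94.2 0.082 -2.2940 [-0.3 -3.  -5.9]
```

Request:
{"op": "step_arm", "data": {"rows": [[[4,0,0,0.008,0,0,0.06]]]}}

```text
t: 27.25
eef_pos: [552.4, 104.6, 77.7]
ee_rot: [1.167, 2.917, -0.0]
wrist_force: [-2.2, -2.5, 6.2]
grip_width: 44.9
gripper_force: 45.2
```

```bash
python3 r.py
```

```text
27.25 97.6 0.152 -2.2897 [-0.1 -3.3 -6.2]
```

Request:
{"op": "step_arm", "data": {"rows": [[[4,0,0,0.008,0,0,0.06]]]}}

```text
t: 27.33
eef_pos: [552.4, 104.5, 77.6]
ee_rot: [1.254, 2.88, -0.0]
wrist_force: [-3.7, -3.4, 6.7]
grip_width: 44.4
gripper_force: 45.2
```

```bash
python3 r.py
```

```text
27.33 101.1 0.102 -2.2837 [ 0.  -5.  -6.7]
```

Request:
{"op": "step_arm", "data": {"rows": [[[4,0,0,0.008,0,0,0.06]]]}}

```text
t: 27.42
eef_pos: [552.4, 104.6, 77.5]
ee_rot: [1.34, 2.841, -0.0]
wrist_force: [-3.5, -2.2, 7.3]
grip_width: 44.7
gripper_force: 45.3
```

```bash
python3 r.py
```

```text
27.42 104.5 0.096 -2.2771 [ 0.5 -4.1 -7.3]
```

Resistance begins at about 83.5° on this scale, with a clear steady slope after it. I'll turn another 69° to about 173°.

Request:
{"op": "step_arm", "data": {"rows": [[[4,0,0,0.007,0,0,0.06],[4,0,0,0.007,0,0,0.06],[4,0,0,0.007,0,0,0.06],[4,0,0,0.007,0,0,0.06],[4,0,0,0.007,0,0,0.06],[4,0,0,0.007,0,0,0.06]]]}}

```text
t: 27.92
eef_pos: [552.3, 104.5, 77.1]
ee_rot: [1.827, 2.556, -0.0]
wrist_force: [-3.2, -4.1, 7.5]
grip_width: 45.0
gripper_force: 45.3
```

```bash
python3 r.py
```

```text
27.92 125.1 0.081 -2.2414 [-2.9 -4.3 -7.5]
```

Request:
{"op": "step_arm", "data": {"rows": [[[4,0,0,0.007,0,0,0.06],[4,0,0,0.007,0,0,0.06],[4,0,0,0.007,0,0,0.06],[4,0,0,0.007,0,0,0.06],[4,0,0,0.007,0,0,0.06],[4,0,0,0.007,0,0,0.06]]]}}

```text
t: 28.42
eef_pos: [552.3, 104.5, 76.7]
ee_rot: [2.255, 2.187, -0.0]
wrist_force: [-4.1, -4.1, 7.9]
grip_width: 44.6
gripper_force: 45.3
```

```bash
python3 r.py
```

```text
28.42 145.7 0.164 -2.2055 [-4.3 -4.  -7.9]
```

Request:
{"op": "step_arm", "data": {"rows": [[[4,0,0,0.007,0,0,0.06],[4,0,0,0.007,0,0,0.06],[4,0,0,0.007,0,0,0.06],[4,0,0,0.007,0,0,0.06],[4,0,0,0.007,0,0,0.06],[4,0,0,0.007,0,0,0.06],[4,0,0,0.007,0,0,0.06],[4,0,0,0,0,0,0]]]}}

```text
t: 29.08
eef_pos: [552.3, 104.6, 76.3]
ee_rot: [2.662, 1.667, -0.0]
wrist_force: [-4.5, -4.2, 8.3]
grip_width: 44.7
gripper_force: 45.5
```

```bash
python3 r.py; python3 q.py
```

```text
29.08 169.9 -0.202 1.9502 [-5.8 -2.3 -8.3]
t29.4 turned 169.7 Mz now -0.202 avg -0.199 tau6 0.071 z 76.28 xy 552.28 104.55 Ftool [-5.  -2.9 -8.3]
```

Request:
{"op": "step_arm", "data": {"rows": [[[4,0,0,-0.04,0,0,0.03],[4,0,0,0,0,0,0]]]}}

```text
t: 29.55
eef_pos: [552.3, 104.5, 76.4]
ee_rot: [2.685, 1.631, -0.001]
wrist_force: [-2.9, -3.7, 3.7]
grip_width: 44.9
gripper_force: 46.0
```

```bash
python3 r.py
```

```text
29.55 171.4 -0.093 0.7925 [-4.6 -0.9 -3.7]
```

Request:
{"op": "step_arm", "data": {"rows": [[[4.6,0,0,0,0,0,0],[5.2,0,0,0,0,0,0],[6.4,0,0,0,0,0,0],[6.4,0,0,0,0,0,0],[6.4,0,0,0,0,0,0],[6.4,0,0,-1,0,0,0],[6.4,0,0,-2.5,0,0,0],[6.4,0,0,-2.5,0,0,0]]]}}

```text
t: 30.22
eef_pos: [551.8, 104.8, 137.1]
ee_rot: [-2.682, -1.633, 0.002]
wrist_force: [0.5, -0.4, 0.4]
grip_width: 64.1
gripper_force: 0.0
```

Request:
{"op": "step_arm", "data": {"rows": [[[6.4,0,0,-3,0,0,0],[6.4,0,0,-3,0,0,0],[6.4,-3,0,-2,0,0,0],[6.4,-3,0,0,0,0,0],[6.4,-3,0,0,0,0,0],[6.4,-2,0,0,0,0,0],[6.4,0,0,0,0,0,0],[6.4,0,0,0,0,0,0]]]}}

```text
t: 30.88
eef_pos: [501.7, 6.4, 217.4]
ee_rot: [2.684, 1.631, 0.002]
wrist_force: [-0.1, 0.4, -0.3]
grip_width: 64.3
gripper_force: 0.0
```

```bash
python3 d.py; python3 - <<'E'
from rig import env
import cv2,numpy as np
C={n:env.read_camera(n)["img"][:,:,::-1] for n in("wrist","scene","top")}
a=cv2.resize(C["wrist"],(400,300));b=cv2.resize(C["scene"][240:315,205:305],(400,300),interpolation=cv2.INTER_CUBIC)
t=cv2.resize(C["top"],(400,300));z=np.zeros_like(t);z[:]=cv2.resize(C["scene"],(400,300))
cv2.imwrite("pics/f.png",np.vstack([np.hstack([a,b]),np.hstack([t,z])]))
E
```

```text
t 30.8833 pos [501.71   6.37 217.37] yaw 62.58 tilt [ 1.3e-03  1.0e-04 -1.0e+00] j6 0.34 F [-0.11  0.4  -0.34] Mo [ 0.009 -0.041  0.065] w 64.3
```

View pics/f.png

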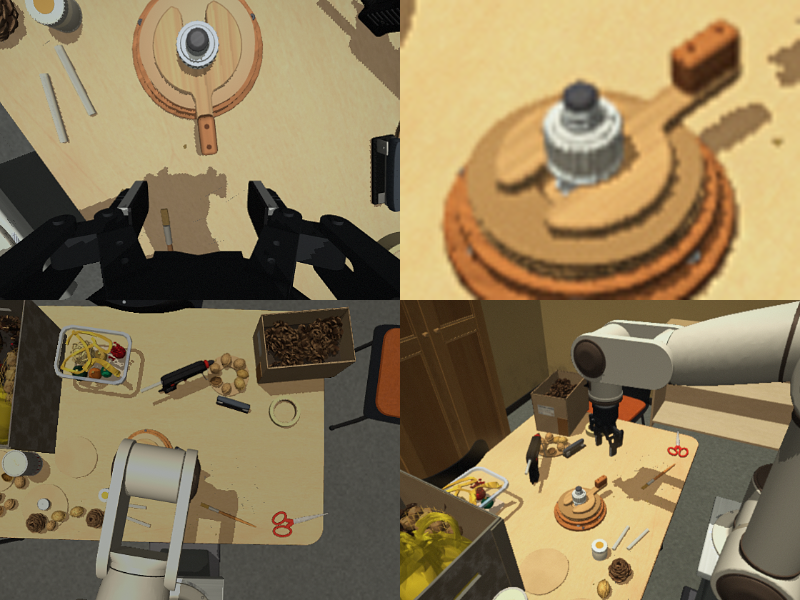

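The nut sits down on the plate, the plate is flat and home with the post at the slot's end, the gripper is clear, and the bystanders I can see haven't moved.

```bash
python3 -c "
from rig import env
print(env.hand_in())"
```

```text
the job is handed in; nothing more can be done
None
```

Job handed in at about 31 s: the press plate lies flat on the card with the post at the end of its slot, and the ring nut is tightened about 88° past where the resistance began to rise, with the gripper clear of everything.

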